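# Find the loaded lens cell by weight and hold it over the measuring window

### The arm

A 6-joint arm with a two-finger parallel gripper is mounted at the origin on the work surface. World frame = base frame: x ahead of the robot, y to its left, z up, the work surface at z = 0. Lengths are in mm, angles in rad, forces in N, time in s.
With the tool pointing down it reaches from about 300 to 775 mm from the base axis. Payload 14.6 kg.
Tool frame: the origin (TCP) lies between the finger pads; the fingertips stand 11 mm ahead of it and the grasp point (between the pads) lies 8 mm behind it; z points along the fingers, y is the direction in which the jaws open and shut (so a half turn about z gives the same grasp; the last joint's range is limited). The gripper opens to 94 mm and grips with 3 to 60 N. Pads are 16 mm wide; open, the fingers measure 119 mm over their backs; the gripper's body (75 mm by 177 mm) begins 78 mm behind the grasp point.
Start: joints at [-1.171, 0.3, 1.521, -0, 1.321, -0.067], TCP at [247.509, -491.15, 187.646] pointing down, gripper open.
Joint ranges: [-3.03, 3.03], [-0.79, 2.21], [0.23, 2.52], [-1.04, 4.18], [0, 3.07], [-2.55, 2.55]. Speed limits (rad/s): [2.22, 2.22, 2.57, 3.14, 3.14, 3.14].

### API

Orientations are given as [roll, pitch, yaw] about the fixed x, y, z axes, in that order (R = Rz(yaw) Ry(pitch) Rx(roll)).
In Python, from cell import * gives the robot as it stands.
- The arm moves only by the tool arm_command, never from a script. Its argument "deltas" is a list of rows, each an object with "xyz": the shift along the world's x, y, z in m, a list of three; "turn": the turn, a rotation vector about the world's x, y, z in rad, a list of three. A call has 1 to 12 rows; each row shifts and turns the commanded pose from where the row before left it; what a row does not reach is not made up. A row lasts 1/8 s, in which the tool goes at most 62.5 mm and 10.7 degrees, less where a joint would pass 70% of its speed; a pose out of reach is approached as far as the arm can. A call with a gripper value outside its range is refused whole. "gripper" is the closure, from 0 (fully open) to 1 (shut), set as the call begins (left out, the last holds). The fingers move at their own pace and stop on an object; "force" is the grip in N (left out, the last holds). Time passes only in rows, so rows that do not move let the fingers close. It gives the time, the measured TCP pose, the force and the opening at its end, in the units of the state.
- read_state(): the state, without advancing time (a new reading comes with each control period).
- camera(name): name is "scene" or "top"; returns a dict with "color" (384x512x3 uint8, red, green, blue), "fx", "fy", "cx", "cy" (pixels), "rvec" (rotation vector, rad) and "tvec" (3), from world to camera coordinates, as OpenCV has them. Camera axes: x right, y down, z forward; pixel columns grow to the right and rows downward; lengths in mm; the calibration is good to about 2 mm. A picture is of the moment at which its call begins. There is no depth.
- sign_off(): hands the job in, once; it reports no verdict.
The state is a dict: "clock": time; "joints": joint angles; "qd": joint speeds; "effort": joint torques, N m; "eef_pos": TCP position; "eef_rot": TCP orientation; "wrist_force": force on the tool from outside, world axes, zero at the start; "moment": the same for the moment, N m; "finger_gap": finger opening in mm.
Only numpy, scipy, OpenCV 4.12 (cv2) and the standard library are available. Lean on these libraries where they do the work, as an engineer would, in place of code of your own. Each camera call takes 0.05 s, during which the arm holds its last target.

### The job

The two lens cells standing in the grey tray look alike, but one has its glass fitted and is clearly heavier, the other is an empty shell: lift one clear of the tray to feel its weight, put it back upright in its own seat, and lift the other to compare; the lighter one must end up let go, upright in the seat it came from. Finish while still holding the heavier one, upright and still, centred over the round glass window on top of the low black measuring box with its lower end 2 to 5 cm above the glass. Do not drop either cell, do not touch the measuring box, and leave the other things on the desk where they are.

Things in the scene. Friction and masses are not known exactly. Their poses are not given: they have to be found in the camera images.
- cell_a_mid (a point): centre (half-way up) of one lens cell: an upright closed aluminium cylinder 44 mm in diameter (the top 4 mm is a black cap 40 mm in diameter), 60 mm tall, z axis up. It stands in one of the two seats of the tray, its centre 34 mm above the desk. The two cells look the same; the empty one weighs 0.08 to 0.14 kg, the loaded one 0.25 to 0.42 kg, most of it near the top, and either may be in either seat
- cell_b_mid (a point): centre (half-way up) of the other lens cell: same shape and size, see the first
- tray: grey flat tray fixed to the desk, 130 (its x) x 250 (its y) x 12 mm high, origin at the centre of its underside. Two round seats 50 mm in diameter, 8 mm deep (seat floor 4 mm above the desk), at 60 mm either side of the origin along its y axis
- window (a point): centre of the round glass window (60 mm in diameter, in a steel bezel 72 mm in diameter) on top of the low black measuring box, about 71 mm above the desk. The box is 160 x 160 x 70 mm high, fixed to the desk, the window in the middle of its flat top; z axis up
- spare_ring: bystander: brass ring 28 mm in diameter, 6 mm high, lying on the tray near 42 mm from its origin along its +x axis; origin at the centre of its underside
- lens_cap: bystander: black disc 26 mm in diameter, 6 mm high, lying on the tray near 42 mm from its origin along its -x axis; origin at the centre of its underside
- screwdriver: bystander: screwdriver 170 mm long lying on the desk between the tray and the measuring box; origin under its middle, long along its x axis
- fluid: bystander: closed bottle 44 mm in diameter, 100 mm tall, on the far part of the desk; origin at the centre of its underside
- jar: bystander: closed jar 60 mm in diameter, 60 mm tall, on the far part of the desk; origin at the centre of its underside
- mouse: bystander: computer mouse 105 x 58 x 34 mm on the far part of the desk; origin at the centre of its underside
- mug: bystander: white mug 80 mm in diameter, 90 mm tall, at the left of the desk; origin at the centre of its underside
- head: the low black measuring box itself, 160 x 160 x 70 mm high, fixed; origin at the centre of its underside, window in the middle of its top

How it is judged:
By the outcome, as a careful person would: the job done as asked, in the order asked, and still so for the second after the job is handed in, while the arm keeps its last pose, push and grip.
It also fails if it takes over 72 s, if anything falls off the work surface, if the arm or the gripper's body presses on something with over 40 N, if the wrist force passes 120 N, or if a joint passes its speed limit or range.

## Working session

There is one attempt and no reset: what is moved stays moved. The work goes in short steps, Python scripts to look and compute and a tool call to move; the robot and the scene stay as the last step left them, time stands still between calls to the robot, and variables do not carry over. Pictures are saved under pics/ and viewed, and the job is handed in when it is done.

Besides the shell and the picture viewer there is one more tool, called after "Emit:" as a command line: name --argument value ..., lists and objects as JSON in quotes. arm_command: Moves the arm, as the interface text tells. Its arguments: {"type":"object","properties":{"deltas":{"type":"array","items":{"type":"object","properties":{"xyz":{"type":"array","items":{"type":"number"}},"turn":{"type":"array","items":{"type":"number"}}}}},"gripper":{"type":"number"},"force":{"type":"number"}},"required":["deltas"]}

```bash
mkdir -p pics; python3 - <<'E'
from cell import *
import cv2
s=read_state();print(s)
for n in ("scene","top"):
    c=camera(n);cv2.imwrite(f"pics/{n}0.png",cv2.cvtColor(c["color"],cv2.COLOR_RGB2BGR))
    print(n,{k:c[k] for k in c if k!="color"})
E
```

```text
{'clock': 0.0, 'joints': array([-1.17058237e+00,  3.00494138e-01,  1.52158984e+00, -3.14645634e-05,
        1.32069773e+00, -6.66173436e-02]), 'qd': array([ 6.20753510e-04,  3.40521470e-04,  3.69028617e-04,  1.17953034e-03,
       -8.88670460e-04, -2.01528342e-05]), 'effort': array([-4.19859134e-03, -5.31813276e+01, -3.52743816e+01,  7.06927897e-02,
        2.44660873e-02, -1.15788298e-04]), 'eef_pos': array([ 247.40080507, -490.89283112,  187.07000336]), 'eef_rot': array([-3.14040421e+00, -4.87441251e-05,  4.66839075e-01]), 'wrist_force': array([ 0.41912463, -0.18463546,  0.61979449]), 'moment': array([-0.03189612,  0.04264762,  0.01043559]), 'finger_gap': 93.84211161459275}
scene {'fx': 357.3847345889261, 'fy': 357.3847345889261, 'cx': 257.88125015520706, 'cy': 193.37551006138543, 'rvec': array([ 2.00481416,  1.33359089, -0.53994603]), 'tvec': array([-363.85317815, -335.74938392, 1419.34121801])}
top {'fx': 428.5857424887623, 'fy': 428.5857424887623, 'cx': 256.1289355702156, 'cy': 197.49980317811404, 'rvec': array([ 2.2244038 , -1.98195309,  0.20456662]), 'tvec': array([  49.57572478,  641.95090626, 1059.05605067])}
```

View pics/scene0.png

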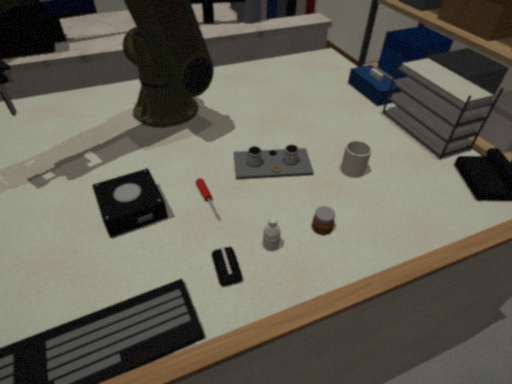

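View pics/top0.png

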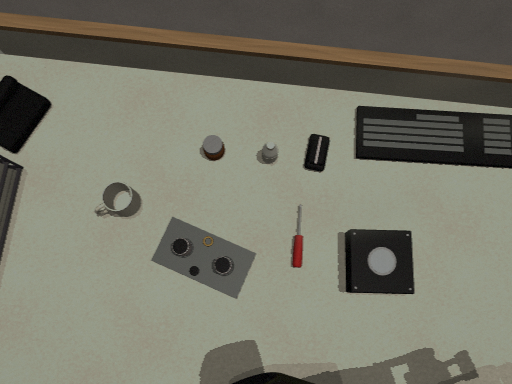

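The scene picture shows the tray near (272,163) with both cells, the box at (130,200) and the mug at (356,158). In the top picture the cells are at about (181,247) and (223,265) and the window is at (382,261). I'll zoom in and measure.

```bash
cat > h.py <<'E'
import numpy as np,cv2
def proj(c,P):
    p,_=cv2.projectPoints(np.float64(P).reshape(-1,1,3),c["rvec"],c["tvec"],np.array([[c["fx"],0,c["cx"]],[0,c["fy"],c["cy"]],[0,0,1.]]),None);return p.reshape(-1,2)
def ray(c,u,v,z):
    R=cv2.Rodrigues(c["rvec"])[0];o=-R.T@c["tvec"];d=R.T@np.array([(u-c["cx"])/c["fx"],(v-c["cy"])/c["fy"],1.])
    return o+d*(z-o[2])/d[2]
E
python3 - <<'E'
from cell import *
from h import *
c=camera("top");g=cv2.cvtColor(c["color"],cv2.COLOR_RGB2GRAY)
im=cv2.cvtColor(c["color"],cv2.COLOR_RGB2BGR)
R=cv2.Rodrigues(c["rvec"])[0];print("cam",-R.T@c["tvec"])
a=cv2.resize(im[210:305,145:265],None,fx=6,fy=6,interpolation=cv2.INTER_CUBIC);cv2.imwrite("pics/ztray.png",a)
b=cv2.resize(im[220:300,340:420],None,fx=6,fy=6,interpolation=cv2.INTER_CUBIC);cv2.imwrite("pics/zbox.png",b)
# dark blobs in tray
def blobs(m,x0,x1,y0,y1,amin):
    mm=np.zeros_like(m);mm[y0:y1,x0:x1]=m[y0:y1,x0:x1]
    n,l,st,ce=cv2.connectedComponentsWithStats(mm)
    return [(st[i,4],ce[i].round(2),st[i,:4]) for i in range(1,n) if st[i,4]>=amin]
for r in blobs((g<40).astype(np.uint8),145,265,210,305,15):
    print("dark",r,"z64",ray(c,*r[1],64).round(1),"z18",ray(c,*r[1],18).round(1))
m=((g<150)).astype(np.uint8)
for r in blobs(m,145,265,210,305,300): print("tray",r)
mm=np.zeros_like(m);mm[210:305,145:265]=m[210:305,145:265]
cs,_=cv2.findContours(mm,0,2);k=max(cs,key=cv2.contourArea);rr=cv2.minAreaRect(k);print(rr,[ray(c,*p,12).round(1)[:2] for p in cv2.boxPoints(rr)],ray(c,*rr[0],12))
for r in blobs((g>110).astype(np.uint8),352,408,235,290,100): print("win",r,ray(c,*r[1],71).round(1))
s=camera("scene");cv2.imwrite("pics/zs.png",cv2.cvtColor(cv2.resize(s["color"][135:245,80:330],None,fx=3.1,fy=3.1,interpolation=cv2.INTER_CUBIC),cv2.COLOR_RGB2BGR))
g=cv2.cvtColor(s["color"],cv2.COLOR_RGB2GRAY)
for r in blobs((g<40).astype(np.uint8),232,314,140,175,8): print("sdark",r,ray(s,*r[1],64).round(1))
for r in blobs((g>110).astype(np.uint8),105,150,180,205,50): print("swin",r,ray(s,*r[1],71).round(1))
E
```

```text
cam [ 402.24057436   95.049256   1168.47190649]
dark (np.int32(166), array([179.57, 245.72]), array([173, 239,  14,  15], dtype=int32)) z64 [484.  304.2  64. ] z18 [487.4 312.9  18. ]
dark (np.int32(168), array([222. , 264.5]), array([215, 257,  15,  16], dtype=int32)) z64 [449.2 189.4  64. ] z18 [451.1 193.4  18. ]
dark (np.int32(69), array([193.61, 270.48]), array([189, 266,  10,  10], dtype=int32)) z64 [426.  259.2  64. ] z18 [427. 266.  18.]
tray (np.int32(6164), array([204.34, 252.99]), array([145, 210, 120,  89], dtype=int32))
((203.25732421875, 253.6161346435547), (123.99058532714844, 82.03121948242188), 5.856013774871826) [array([364.6, 407.8]), array([583.6, 422.5]), array([587.6,  82.3]), array([369.8,  80.5])] [474.25919224 247.65409804  12.        ]
win (np.int32(583), array([381.57, 260.6 ]), array([369, 247,  27,  28], dtype=int32)) [ 505.1 -212.1   71. ]
sdark (np.int32(49), array([291.39, 148.37]), array([287, 146,  10,   6], dtype=int32)) [489.9 301.   64. ]
sdark (np.int32(51), array([254.25, 150.45]), array([250, 148,  10,   6], dtype=int32)) [456.  186.3  64. ]
sdark (np.int32(20), array([272.5, 152.5]), array([270, 151,   6,   4], dtype=int32)) [487.  235.7  64. ]
swin (np.int32(271), array([126.63, 192.01]), array([115, 185,  24,  15], dtype=int32)) [ 507.1 -213.1   71. ]
```

View pics/ztray.png

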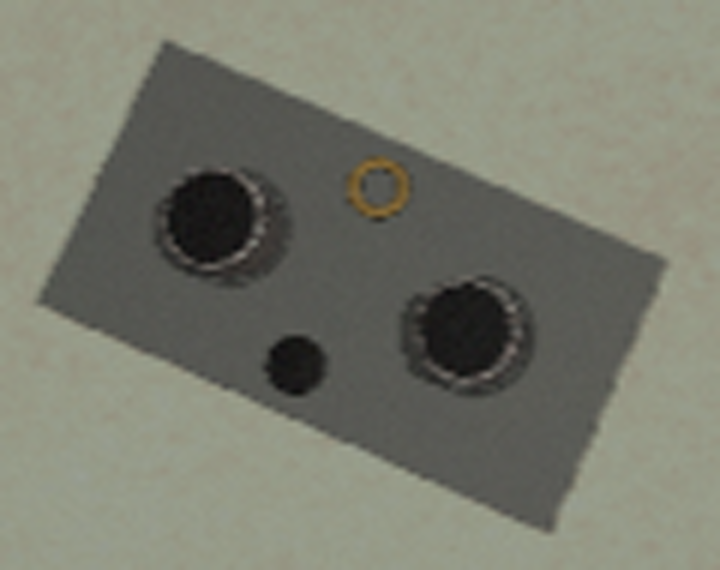

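View pics/zbox.png

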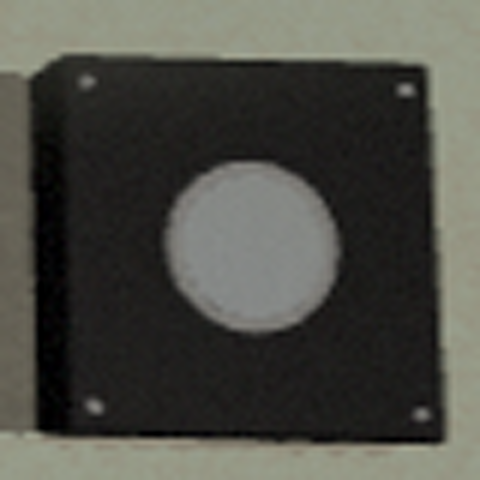

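View pics/zs.png

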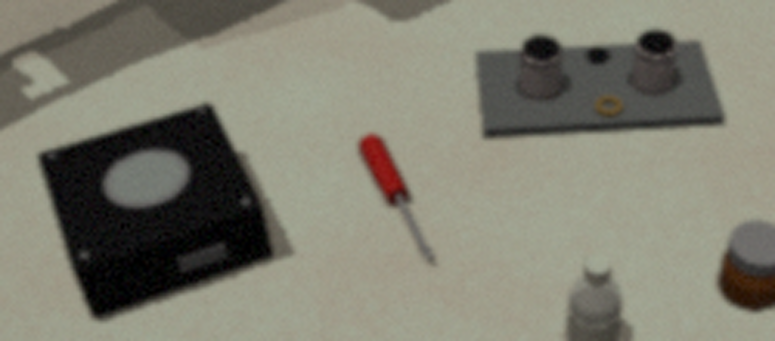

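The zoomed view gives clean cap discs, 120.0 mm apart as they should be. I'll cross-check using the tray corners, then refine the cells and window from both views.

```bash
python3 - <<'E'
from cell import *
from h import *
t=camera("top");s=camera("scene")
def f(x,y,k,ox,oy):return ((x+.5)/k-.5+ox,(y+.5)/k-.5+oy)
ct=[ray(t,*f(x,y,6,145,210),12)[:2] for x,y in [(165,40),(667,262),(553,532),(40,302)]]
print(np.round(ct,1),np.mean(ct,0))
cs=[ray(s,*f(x,y,3.1,80,135),12)[:2] for x,y in [(475,47),(702,42),(723,120),(485,133)]]
print(np.round(cs,1),np.mean(cs,0))
e=np.mean(ct[0:2],0)-np.mean(ct[2:],0);print("yaw",np.arctan2(e[1],e[0]))
# two-view triangulation
K=lambda c:np.array([[c["fx"],0,c["cx"]],[0,c["fy"],c["cy"]],[0,0,1.]])
P=lambda c:K(c)@np.c_[cv2.Rodrigues(c["rvec"])[0],c["tvec"]]
for a,b in [((179.57,245.72),(291.39,148.37)),((222,264.5),(254.25,150.45)),((381.57,260.6),(126.63,192.01))]:
    X=cv2.triangulatePoints(P(t),P(s),np.array(a).reshape(2,1),np.array(b).reshape(2,1));X=(X[:3]/X[3]).ravel();print("tri",X.round(1))
E
```

```text
[[565.  346.5]
 [491.4 107.8]
 [368.9 143.9]
 [441.7 383.6]] [466.74417624 245.44951712]
[[363.2 147.2]
 [447.7 384.6]
 [572.5 340.6]
 [500.3 107. ]] [470.92070891 244.83953927]
yaw -0.28886700311878843
tri [484.3 304.8  59.1]
tri [449.3 189.7  58.4]
tri [ 505.3 -212.8   69.3]
```

Emit:
arm_command --deltas '[{"xyz":[0.014,0.047,0],"turn":[0,0,0.068]},{"xyz":[0.014,0.047,0],"turn":[0,0,0.068]},{"xyz":[0.014,0.047,0],"turn":[0,0,0.068]},{"xyz":[0.014,0.047,0],"turn":[0,0,0.068]},{"xyz":[0.014,0.047,0],"turn":[0,0,0.068]},{"xyz":[0.014,0.047,0],"turn":[0,0,0.068]},{"xyz":[0.014,0.047,0],"turn":[0,0,0.068]},{"xyz":[0.014,0.047,0],"turn":[0,0,0.068]},{"xyz":[0.014,0.047,0],"turn":[0,0,0.068]},{"xyz":[0.014,0.047,0],"turn":[0,0,0.068]},{"xyz":[0.014,0.047,0],"turn":[0,0,0.068]},{"xyz":[0.014,0.047,0],"turn":[0,0,0.068]}]' --gripper 0 --force 15

```text
clock: 1.8
eef_pos: [415.8, 74.5, 187.8]
eef_rot: [3.141, -0.0, 1.285]
wrist_force: [0.5, -0.6, -1.4]
finger_gap: 93.6
```

Emit:
arm_command --deltas '[{"xyz":[0.0085,0.0285,-0.005]},{"xyz":[0.0085,0.0285,-0.01]},{"xyz":[0.0085,0.0285,-0.01]},{"xyz":[0.0085,0.0285,-0.005]},{"xyz":[0,0,0]},{"xyz":[0,0,0]},{"xyz":[0,0,0]},{"xyz":[0,0,0]}]'

```text
validation failed for argument at $.de...
```

```bash
python3 - <<'E'
from cell import *
from h import *
F=[]
for i in range(6):
    c=camera("top" if i%2 else "scene");q=read_state();F.append(np.r_[q["wrist_force"],q["moment"],q["eef_pos"]])
print(np.mean(F,0).round(2),np.std(F,0).round(2),q["eef_rot"])
c=camera("top");cv2.imwrite("pics/t1.png",cv2.cvtColor(cv2.resize(c["color"][180:340,120:320],None,fx=3.5,fy=3.5),cv2.COLOR_RGB2BGR))
E
```

```text
[ 1.9000e-01  1.0000e-01 -3.7000e-01 -1.0000e-02 -7.0000e-02  2.0000e-02
  4.1567e+02  7.4430e+01  1.8756e+02] [0.3  0.4  0.49 0.04 0.01 0.02 0.47 2.15 0.1 ] [-3.14151121e+00  1.69101267e-04  1.28170539e+00]
```

View pics/t1.png

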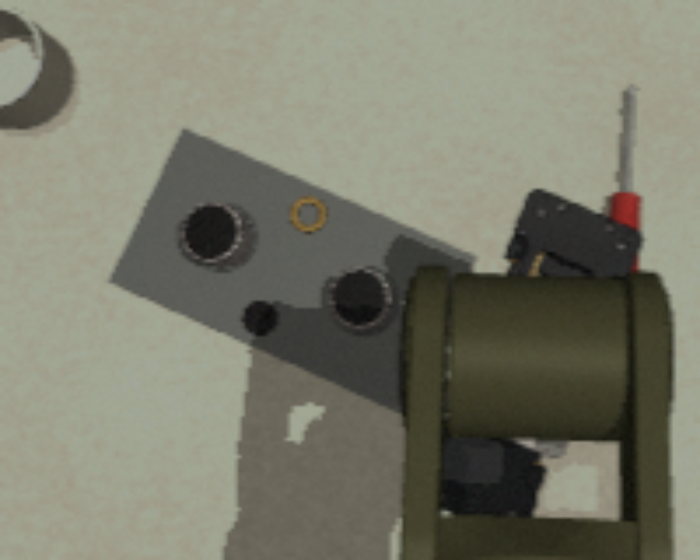

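The move was refused, most likely because its rows had no "turn". The picture shows the arm just right of the near cell at (360,297), with both cells untouched. I'll resend it with full rows.

Emit:
arm_command --deltas '[{"xyz":[0.0085,0.0285,-0.005],"turn":[0,0,0]},{"xyz":[0.0085,0.0285,-0.01],"turn":[0,0,0]},{"xyz":[0.0085,0.0285,-0.01],"turn":[0,0,0]},{"xyz":[0.0085,0.0285,-0.005],"turn":[0,0,0]},{"xyz":[0,0,0],"turn":[0,0,0]},{"xyz":[0,0,0],"turn":[0,0,0]},{"xyz":[0,0,0],"turn":[0,0,0]},{"xyz":[0,0,0],"turn":[0,0,0]}]'

```text
clock: 3.15
eef_pos: [449.6, 186.2, 158.0]
eef_rot: [3.141, -0.0, 1.282]
wrist_force: [-0.3, 0.1, 0.4]
finger_gap: 94.2
```

```bash
cat > st.py <<'E'
from cell import *
from h import *
import sys
def avg(n=6):
    F=[]
    for i in range(n):
        camera("top" if i%2 else "scene");q=read_state();F.append(np.r_[q["wrist_force"],q["moment"],q["eef_pos"],q["effort"][1:3]])
    q=read_state()
    print(np.mean(F,0).round(2).tolist(),"sd",np.std(F,0).round(2).tolist(),"rot",q["eef_rot"].round(3),"gap",round(q["finger_gap"],2),"t",q["clock"])
if __name__=="__main__":
    avg(int(sys.argv[1]))
    if len(sys.argv)>2:
        n=sys.argv[2]
        a=camera("top")["color"][170:330,130:330];b=camera("scene")["color"][80:240,180:380]
        if len(sys.argv)>3: a=camera("top")["color"][170:330,300:500];b=camera("scene")["color"][90:250,60:260]
        cv2.imwrite(f"pics/{n}.png",cv2.cvtColor(cv2.resize(np.hstack([a,b]),(800,320),interpolation=cv2.INTER_CUBIC),cv2.COLOR_RGB2BGR))
E
python3 st.py 8 t2
```

```text
[-0.06, -0.07, 0.41, -0.05, -0.08, 0.01, 449.53, 186.69, 157.74, -45.25, -33.91] sd [0.2, 0.3, 0.42, 0.03, 0.02, 0.04, 0.03, 0.15, 0.08, 0.02, 0.01] rot [-3.142  0.     1.283] gap 93.63 t 3.55
```

View pics/t2.png

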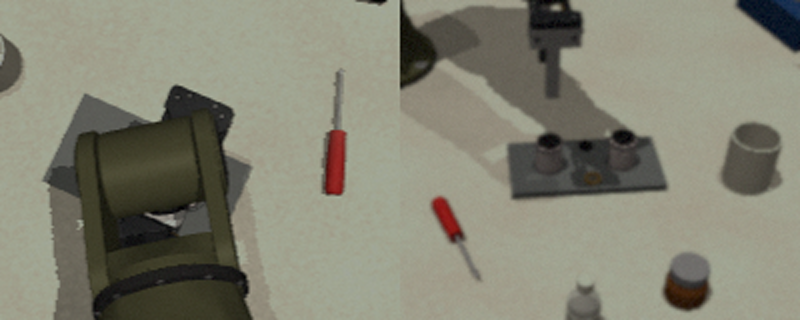

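The jaws hang over the near cell and open along the tray's x axis. Now going down.

Emit:
arm_command --deltas '[{"xyz":[0,0.002,-0.015],"turn":[0,0,0]},{"xyz":[0,0,-0.015],"turn":[0,0,0]},{"xyz":[0,0,-0.015],"turn":[0,0,0]},{"xyz":[0,0,-0.015],"turn":[0,0,0]},{"xyz":[0,0,-0.015],"turn":[0,0,0]},{"xyz":[0,0,-0.015],"turn":[0,0,0]},{"xyz":[0,0,-0.012],"turn":[0,0,0]},{"xyz":[0,0,-0.01],"turn":[0,0,0]},{"xyz":[0,0,-0.008],"turn":[0,0,0]},{"xyz":[0,0,0],"turn":[0,0,0]},{"xyz":[0,0,0],"turn":[0,0,0]}]'

```text
clock: 5.03
eef_pos: [449.7, 188.9, 38.0]
eef_rot: [3.141, -0.0, 1.283]
wrist_force: [-0.2, 0.0, 0.0]
finger_gap: 94.1
```

```bash
python3 st.py 2 t3
```

```text
[0.08, -0.38, -0.34, -0.03, -0.05, -0.01, 449.77, 188.94, 38.05, -48.97, -28.35] sd [0.16, 0.26, 0.36, 0.02, 0.02, 0.02, 0.0, 0.0, 0.0, 0.06, 0.04] rot [ 3.141 -0.     1.283] gap 93.98 t 5.125
```

View pics/t3.png

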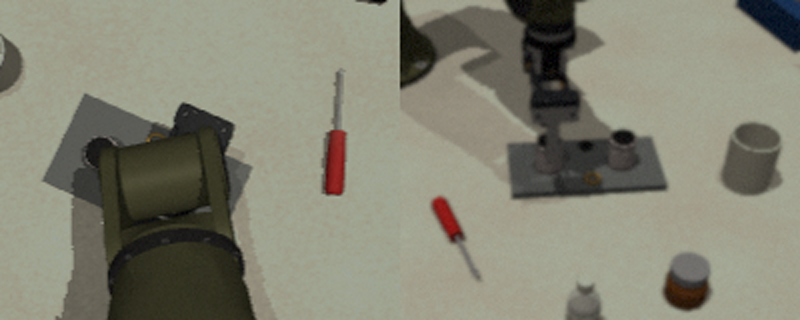

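The jaws straddle the near cell and the force is about zero. Closing.

Emit:
arm_command --deltas '[{"xyz":[0,0,0],"turn":[0,0,0]},{"xyz":[0,0,0],"turn":[0,0,0]},{"xyz":[0,0,0],"turn":[0,0,0]},{"xyz":[0,0,0],"turn":[0,0,0]},{"xyz":[0,0,0],"turn":[0,0,0]},{"xyz":[0,0,0],"turn":[0,0,0]},{"xyz":[0,0,0],"turn":[0,0,0]},{"xyz":[0,0,0],"turn":[0,0,0]}]' --gripper 1 --force 22

```text
clock: 6.22
eef_pos: [449.6, 188.8, 37.7]
eef_rot: [3.141, -0.0, 1.283]
wrist_force: [1.7, 0.5, 0.3]
finger_gap: 42.3
```

```bash
python3 st.py 3
```

```text
[1.12, -0.3, 0.43, -0.1, -0.26, -0.01, 449.6, 188.85, 37.69, -49.05, -27.9] sd [0.67, 0.17, 0.57, 0.02, 0.03, 0.03, 0.01, 0.02, 0.01, 0.01, 0.03] rot [ 3.141 -0.     1.283] gap 42.38 t 6.375
```

Holding at a gap of 42.4 mm, against 44 nominal. I'll lift a little and check.

Emit:
arm_command --deltas '[{"xyz":[0,0,0.004],"turn":[0,0,0]},{"xyz":[0,0,0.004],"turn":[0,0,0]},{"xyz":[0,0,0.006],"turn":[0,0,0]},{"xyz":[0,0,0.01],"turn":[0,0,0]},{"xyz":[0,0,0.012],"turn":[0,0,0]},{"xyz":[0,0,0.012],"turn":[0,0,0]},{"xyz":[0,0,0.012],"turn":[0,0,0]},{"xyz":[0,0,0.01],"turn":[0,0,0]},{"xyz":[0,0,0],"turn":[0,0,0]},{"xyz":[0,0,0],"turn":[0,0,0]},{"xyz":[0,0,0],"turn":[0,0,0]}]'

```text
clock: 7.75
eef_pos: [449.3, 188.8, 107.2]
eef_rot: [-3.141, 0.0, 1.283]
wrist_force: [0.9, 0.6, -3.7]
finger_gap: 42.5
```

```bash
python3 st.py 12 t4
```

```text
[-0.08, 0.01, -3.5, -0.04, -0.07, -0.01, 449.45, 188.83, 107.52, -48.36, -33.16] sd [0.55, 0.39, 0.43, 0.03, 0.03, 0.02, 0.06, 0.02, 0.13, 0.03, 0.01] rot [-3.142  0.     1.283] gap 42.17 t 8.35
```

View pics/t4.png

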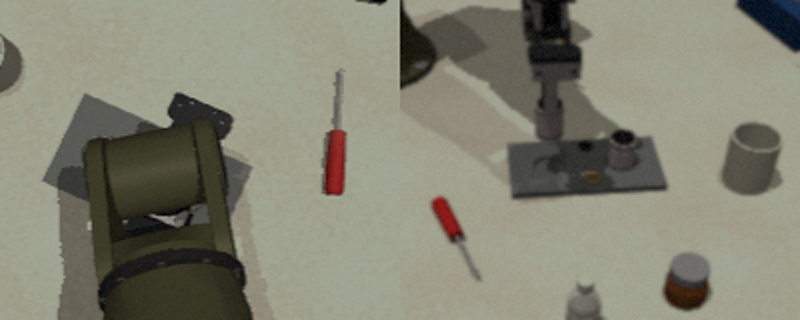

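The cell hangs upright over its empty seat. Fz is about -3.7 N against the 0.2 N baseline, so roughly 0.38 kg, and this is probably the loaded one. I'll put it back and compare with the other.

Emit:
arm_command --deltas '[{"xyz":[0,0,-0.01],"turn":[0,0,0]},{"xyz":[0,0,-0.012],"turn":[0,0,0]},{"xyz":[0,0,-0.012],"turn":[0,0,0]},{"xyz":[0,0,-0.01],"turn":[0,0,0]},{"xyz":[0,0,-0.008],"turn":[0,0,0]},{"xyz":[0,0,-0.006],"turn":[0,0,0]},{"xyz":[0,0,-0.004],"turn":[0,0,0]},{"xyz":[0,0,-0.004],"turn":[0,0,0]},{"xyz":[0,0,-0.003],"turn":[0,0,0]},{"xyz":[0,0,-0.001],"turn":[0,0,0]},{"xyz":[0,0,0],"turn":[0,0,0]},{"xyz":[0,0,0],"turn":[0,0,0]}]'

```text
clock: 9.95
eef_pos: [449.6, 188.9, 37.7]
eef_rot: [3.141, -0.0, 1.283]
wrist_force: [1.5, -0.1, -2.8]
finger_gap: 41.7
```

```bash
python3 st.py 4 t5
```

```text
[0.27, 0.12, -2.46, -0.02, -0.07, -0.02, 449.58, 188.86, 37.72, -50.6, -29.35] sd [0.48, 0.51, 0.07, 0.02, 0.02, 0.03, 0.01, 0.01, 0.02, 0.06, 0.05] rot [ 3.141 -0.     1.283] gap 42.11 t 10.15
```

View pics/t5.png

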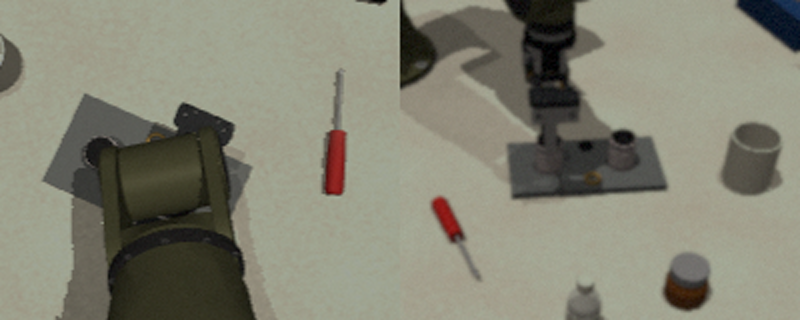

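It is in its seat but only partly supported (-2.5 N). I'll ease down a touch more.

Emit:
arm_command --deltas '[{"xyz":[0,0,-0.0005],"turn":[0,0,0]},{"xyz":[0,0,-0.0003],"turn":[0,0,0]},{"xyz":[0,0,0],"turn":[0,0,0]},{"xyz":[0,0,0],"turn":[0,0,0]}]'

```text
clock: 10.75
eef_pos: [449.8, 189.0, 37.6]
eef_rot: [3.141, -0.001, 1.283]
wrist_force: [-1.7, -0.7, 6.6]
finger_gap: 42.5
```

```bash
python3 st.py 4
```

```text
[-2.52, -0.41, 7.01, -0.11, 0.6, 0.05, 449.83, 188.98, 37.54, -46.23, -27.38] sd [0.19, 0.17, 0.58, 0.01, 0.03, 0.03, 0.01, 0.01, 0.01, 0.0, 0.0] rot [ 3.141e+00 -1.000e-03  1.283e+00] gap 42.57 t 10.95
```

Firmly seated at +7 N. I'll release slowly, then rise.

Emit:
arm_command --deltas '[{"xyz":[0,0,0.0003],"turn":[0,0,0]},{"xyz":[0,0,0],"turn":[0,0,0]},{"xyz":[0,0,0],"turn":[0,0,0]}]'

```text
clock: 11.32
eef_pos: [449.8, 188.9, 37.6]
eef_rot: [3.141, -0.0, 1.283]
wrist_force: [-0.9, -0.0, 6.2]
finger_gap: 41.9
```

Emit:
arm_command --deltas '[{"xyz":[0,0,0],"turn":[0,0,0]},{"xyz":[0,0,0],"turn":[0,0,0]},{"xyz":[0,0,0],"turn":[0,0,0]},{"xyz":[0,0,0],"turn":[0,0,0]},{"xyz":[0,0,0],"turn":[0,0,0]},{"xyz":[0,0,0],"turn":[0,0,0]},{"xyz":[0,0,0],"turn":[0,0,0]},{"xyz":[0,0,0],"turn":[0,0,0]}]' --gripper 0

```text
clock: 12.32
eef_pos: [449.5, 188.9, 37.2]
eef_rot: [3.142, -0.0, 1.283]
wrist_force: [-0.9, 0.1, -0.3]
finger_gap: 94.1
```

Emit:
arm_command --deltas '[{"xyz":[0,0,0.01],"turn":[0,0,0]},{"xyz":[0,0,0.02],"turn":[0,0,0]},{"xyz":[0,0,0.02],"turn":[0,0,0]},{"xyz":[0,0,0.015],"turn":[0,0,0]},{"xyz":[0,0,0.005],"turn":[0,0,0]},{"xyz":[0.006,0.02,0],"turn":[0,0,0]},{"xyz":[0.007,0.023,0],"turn":[0,0,0]},{"xyz":[0.007,0.023,0],"turn":[0,0,0]},{"xyz":[0.007,0.023,0],"turn":[0,0,0]},{"xyz":[0.008,0.025,0],"turn":[0,0,0]},{"xyz":[0,0,0],"turn":[0,0,0]},{"xyz":[0,0,0],"turn":[0,0,0]}]'

```text
clock: 13.82
eef_pos: [484.1, 302.8, 106.4]
eef_rot: [-3.141, 0.001, 1.283]
wrist_force: [1.1, -0.6, -0.8]
finger_gap: 94.0
```

```bash
python3 st.py 10 t6
```

```text
[-0.15, -0.18, 0.18, -0.03, -0.07, 0.02, 484.47, 302.57, 107.14, -57.69, -33.04] sd [0.47, 0.27, 0.58, 0.02, 0.03, 0.02, 0.12, 0.11, 0.19, 0.21, 0.06] rot [ 3.141 -0.     1.283] gap 93.93 t 14.325
```

View pics/t6.png

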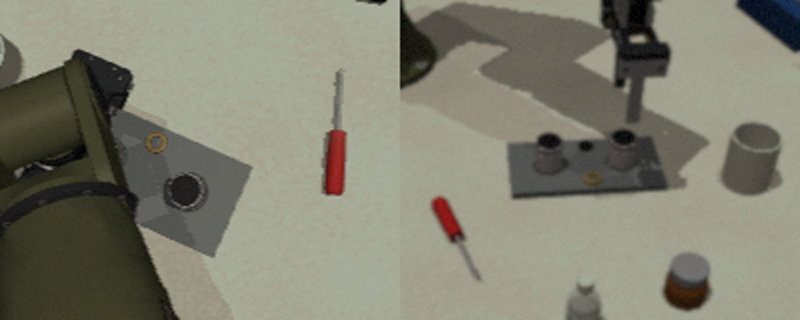

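The first cell stands upright in its seat at left-panel (187,190), and the ring is undisturbed. Going down on the second.

Emit:
arm_command --deltas '[{"xyz":[0,0.001,-0.012],"turn":[0,0,0]},{"xyz":[0,0,-0.014],"turn":[0,0,0]},{"xyz":[0,0,-0.014],"turn":[0,0,0]},{"xyz":[0,0,-0.012],"turn":[0,0,0]},{"xyz":[0,0,-0.01],"turn":[0,0,0]},{"xyz":[0,0,-0.007],"turn":[0,0,0]},{"xyz":[0,0,0],"turn":[0,0,0]},{"xyz":[0,0,0],"turn":[0,0,0]}]'

```text
clock: 15.42
eef_pos: [484.7, 304.0, 38.5]
eef_rot: [3.141, -0.0, 1.283]
wrist_force: [-0.4, 0.6, -0.2]
finger_gap: 93.8
```

Emit:
arm_command --deltas '[{"xyz":[0,0,0],"turn":[0,0,0]},{"xyz":[0,0,0],"turn":[0,0,0]},{"xyz":[0,0,0],"turn":[0,0,0]},{"xyz":[0,0,0],"turn":[0,0,0]},{"xyz":[0,0,0],"turn":[0,0,0]},{"xyz":[0,0,0],"turn":[0,0,0]},{"xyz":[0,0,0],"turn":[0,0,0]},{"xyz":[0,0,0],"turn":[0,0,0]}]' --gripper 1 --force 22

```text
clock: 16.42
eef_pos: [484.6, 303.8, 38.2]
eef_rot: [3.142, -0.0, 1.283]
wrist_force: [0.2, -0.4, 0.9]
finger_gap: 42.5
```

```bash
python3 st.py 3
```

```text
[0.61, -0.3, 0.23, -0.07, -0.2, -0.02, 484.56, 303.85, 38.18, -59.69, -29.94] sd [0.26, 0.9, 0.29, 0.01, 0.02, 0.01, 0.01, 0.0, 0.01, 0.01, 0.02] rot [ 3.142 -0.     1.283] gap 42.99 t 16.575
```

Emit:
arm_command --deltas '[{"xyz":[0,0,0.004],"turn":[0,0,0]},{"xyz":[0,0,0.004],"turn":[0,0,0]},{"xyz":[0,0,0.006],"turn":[0,0,0]},{"xyz":[0,0,0.01],"turn":[0,0,0]},{"xyz":[0,0,0.012],"turn":[0,0,0]},{"xyz":[0,0,0.012],"turn":[0,0,0]},{"xyz":[0,0,0.012],"turn":[0,0,0]},{"xyz":[0,0,0.01],"turn":[0,0,0]},{"xyz":[0,0,0],"turn":[0,0,0]},{"xyz":[0,0,0],"turn":[0,0,0]},{"xyz":[0,0,0],"turn":[0,0,0]}]'

```text
clock: 17.95
eef_pos: [484.3, 303.7, 107.7]
eef_rot: [-3.141, 0.001, 1.283]
wrist_force: [-0.8, -0.2, -1.1]
finger_gap: 42.6
```

```bash
python3 st.py 12 t7
```

```text
[-0.11, 0.0, -1.1, -0.03, -0.05, -0.01, 484.46, 303.83, 108.01, -58.57, -33.52] sd [0.27, 0.52, 0.32, 0.04, 0.03, 0.02, 0.06, 0.04, 0.15, 0.04, 0.01] rot [ 3.142 -0.     1.283] gap 42.43 t 18.55
```

View pics/t7.png

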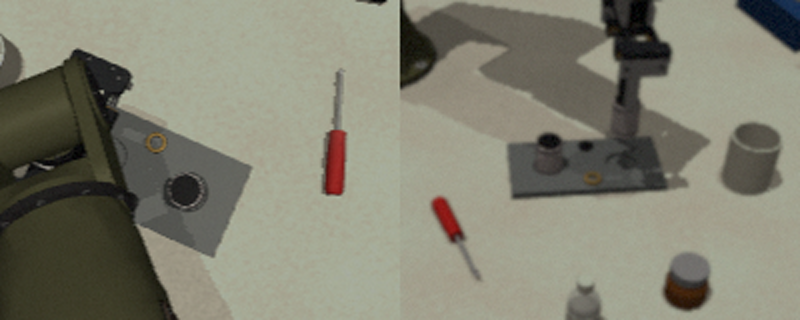

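The second cell hangs clear, with Fz at -1.1 N (about 0.12 kg) against -3.5 N for the first. So this one is the empty shell. I'll return it to its seat.

Emit:
arm_command --deltas '[{"xyz":[0,0,-0.01],"turn":[0,0,0]},{"xyz":[0,0,-0.012],"turn":[0,0,0]},{"xyz":[0,0,-0.012],"turn":[0,0,0]},{"xyz":[0,0,-0.01],"turn":[0,0,0]},{"xyz":[0,0,-0.008],"turn":[0,0,0]},{"xyz":[0,0,-0.006],"turn":[0,0,0]},{"xyz":[0,0,-0.004],"turn":[0,0,0]},{"xyz":[0,0,-0.004],"turn":[0,0,0]},{"xyz":[0,0,-0.003],"turn":[0,0,0]},{"xyz":[0,0,-0.001],"turn":[0,0,0]},{"xyz":[0,0,-0.0003],"turn":[0,0,0]},{"xyz":[0,0,0],"turn":[0,0,0]}]'

```text
clock: 20.15
eef_pos: [484.6, 303.9, 38.1]
eef_rot: [3.141, -0.0, 1.283]
wrist_force: [-0.5, -0.9, 0.6]
finger_gap: 42.4
```

```bash
python3 st.py 4
```

```text
[-0.28, 0.1, 2.59, -0.04, 0.13, 0.01, 484.61, 303.91, 38.08, -58.82, -29.92] sd [0.47, 0.25, 0.58, 0.02, 0.02, 0.02, 0.0, 0.02, 0.03, 0.18, 0.11] rot [ 3.141 -0.     1.283] gap 42.83 t 20.35
```

Seated at +2.6 N. I'll release, rise and move back over the first cell.

Emit:
arm_command --deltas '[{"xyz":[0,0,0],"turn":[0,0,0]},{"xyz":[0,0,0],"turn":[0,0,0]},{"xyz":[0,0,0],"turn":[0,0,0]},{"xyz":[0,0,0],"turn":[0,0,0]},{"xyz":[0,0,0],"turn":[0,0,0]},{"xyz":[0,0,0],"turn":[0,0,0]},{"xyz":[0,0,0],"turn":[0,0,0]},{"xyz":[0,0,0],"turn":[0,0,0]}]' --gripper 0

```text
clock: 21.35
eef_pos: [484.5, 303.8, 37.8]
eef_rot: [-3.142, 0.0, 1.283]
wrist_force: [-0.0, -0.7, 0.4]
finger_gap: 94.1
```

Emit:
arm_command --deltas '[{"xyz":[0,0,0.01],"turn":[0,0,0]},{"xyz":[0,0,0.02],"turn":[0,0,0]},{"xyz":[0,0,0.02],"turn":[0,0,0]},{"xyz":[0,0,0.015],"turn":[0,0,0]},{"xyz":[0,0,0.005],"turn":[0,0,0]},{"xyz":[-0.006,-0.02,0],"turn":[0,0,0]},{"xyz":[-0.007,-0.024,0],"turn":[0,0,0]},{"xyz":[-0.007,-0.024,0],"turn":[0,0,0]},{"xyz":[-0.007,-0.023,0],"turn":[0,0,0]},{"xyz":[-0.008,-0.024,0],"turn":[0,0,0]},{"xyz":[0,0,0],"turn":[0,0,0]},{"xyz":[0,0,0],"turn":[0,0,0]}]'

```text
clock: 22.85
eef_pos: [449.7, 189.3, 107.8]
eef_rot: [-3.142, -0.0, 1.283]
wrist_force: [-0.3, 0.1, 0.0]
finger_gap: 93.9
```

```bash
python3 st.py 3 t8
```

```text
[0.27, 0.31, -0.34, -0.05, -0.03, 0.0, 449.64, 189.46, 107.72, -47.0, -31.83] sd [0.37, 0.22, 0.78, 0.03, 0.03, 0.03, 0.04, 0.02, 0.02, 0.08, 0.08] rot [-3.141  0.     1.283] gap 94.03 t 23.0
```

View pics/t8.png

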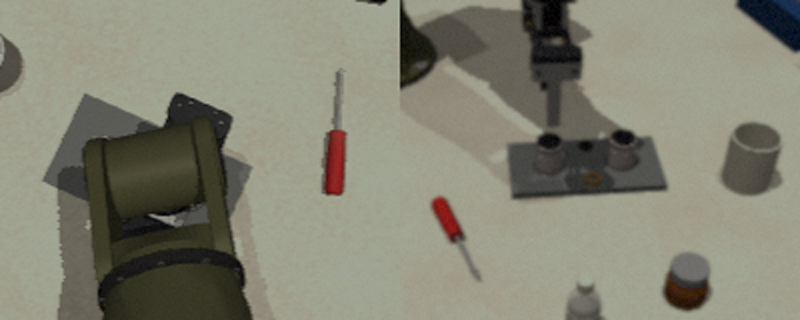

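Both cells stand upright in their seats, in the right panel at (549,153) and (622,150). Now I'll grasp the heavier one.

Emit:
arm_command --deltas '[{"xyz":[0,-0.0005,-0.012],"turn":[0,0,0]},{"xyz":[0,0,-0.014],"turn":[0,0,0]},{"xyz":[0,0,-0.014],"turn":[0,0,0]},{"xyz":[0,0,-0.012],"turn":[0,0,0]},{"xyz":[0,0,-0.01],"turn":[0,0,0]},{"xyz":[0,0,-0.008],"turn":[0,0,0]},{"xyz":[0,0,0],"turn":[0,0,0]},{"xyz":[0,0,0],"turn":[0,0,0]}]'

```text
clock: 24.1
eef_pos: [449.7, 188.4, 38.1]
eef_rot: [3.141, -0.0, 1.283]
wrist_force: [-0.6, -0.3, 1.0]
finger_gap: 94.0
```

Emit:
arm_command --deltas '[{"xyz":[0,0,0],"turn":[0,0,0]},{"xyz":[0,0,0],"turn":[0,0,0]},{"xyz":[0,0,0],"turn":[0,0,0]},{"xyz":[0,0,0],"turn":[0,0,0]},{"xyz":[0,0,0],"turn":[0,0,0]},{"xyz":[0,0,0],"turn":[0,0,0]},{"xyz":[0,0,0],"turn":[0,0,0]},{"xyz":[0,0,0],"turn":[0,0,0]}]' --gripper 1 --force 25

```text
clock: 25.1
eef_pos: [449.6, 188.3, 37.9]
eef_rot: [3.141, -0.0, 1.283]
wrist_force: [0.4, -1.0, 0.2]
finger_gap: 42.2
```

```bash
python3 st.py 3
```

```text
[1.17, -0.77, 0.18, -0.1, -0.25, -0.01, 449.57, 188.33, 37.87, -49.12, -28.06] sd [0.44, 0.49, 0.42, 0.01, 0.02, 0.03, 0.0, 0.0, 0.0, 0.01, 0.02] rot [ 3.141 -0.     1.283] gap 42.38 t 25.25
```

Emit:
arm_command --deltas '[{"xyz":[0,0,0.004],"turn":[0,0,0]},{"xyz":[0,0,0.004],"turn":[0,0,0]},{"xyz":[0,0,0.008],"turn":[0,0,0]},{"xyz":[0,0,0.012],"turn":[0,0,0]},{"xyz":[0,0,0.015],"turn":[0,0,0]},{"xyz":[0,0,0.015],"turn":[0,0,0]},{"xyz":[0,0,0.015],"turn":[0,0,0]},{"xyz":[0,0,0.015],"turn":[0,0,0]},{"xyz":[0,0,0.015],"turn":[0,0,0]},{"xyz":[0,0,0.015],"turn":[0,0,0]},{"xyz":[0,0,0.01],"turn":[0,0,0]},{"xyz":[0,0,0],"turn":[0,0,0]}]'

```text
clock: 26.75
eef_pos: [449.8, 188.4, 166.4]
eef_rot: [3.141, -0.001, 1.283]
wrist_force: [0.1, -0.1, -4.0]
finger_gap: 42.2
```

```bash
python3 st.py 5
```

```text
[-0.0, -0.37, -3.48, -0.03, -0.05, 0.01, 449.31, 188.28, 165.41, -47.26, -35.97] sd [0.36, 0.47, 0.11, 0.03, 0.03, 0.03, 0.08, 0.03, 0.19, 0.33, 0.32] rot [-3.141e+00  1.000e-03  1.283e+00] gap 42.05 t 27.0
```

Emit:
arm_command --deltas '[{"xyz":[0.003,-0.015,0],"turn":[0,0,0]},{"xyz":[0.004,-0.03,0],"turn":[0,0,0]},{"xyz":[0.005,-0.04,0],"turn":[0,0,0]},{"xyz":[0.006,-0.04,0],"turn":[0,0,0]},{"xyz":[0.006,-0.04,0],"turn":[0,0,0]},{"xyz":[0.006,-0.04,0],"turn":[0,0,0]},{"xyz":[0.006,-0.04,0],"turn":[0,0,0]},{"xyz":[0.006,-0.04,0],"turn":[0,0,0]},{"xyz":[0.005,-0.04,0],"turn":[0,0,0]},{"xyz":[0.004,-0.035,0],"turn":[0,0,0]},{"xyz":[0.003,-0.026,0],"turn":[0,0,0]},{"xyz":[0.002,-0.015,0],"turn":[0,0,0]}]'

```text
clock: 28.5
eef_pos: [505.0, -214.4, 165.6]
eef_rot: [-3.141, 0.0, 1.281]
wrist_force: [0.7, -0.1, -3.8]
finger_gap: 42.2
```

Emit:
arm_command --deltas '[{"xyz":[0,0,0],"turn":[0,0,0]},{"xyz":[0,0,0],"turn":[0,0,0]},{"xyz":[0,0,0],"turn":[0,0,0]},{"xyz":[0,0,0],"turn":[0,0,0]}]'

```text
clock: 29.0
eef_pos: [505.6, -212.2, 166.0]
eef_rot: [3.141, 0.0, 1.284]
wrist_force: [0.3, -0.6, -3.0]
finger_gap: 42.0
```

```bash
python3 st.py 4 t9 w
```

```text
[-0.26, -0.12, -3.08, -0.03, -0.06, -0.0, 505.56, -212.38, 165.9, -55.25, -36.02] sd [0.48, 0.4, 0.25, 0.03, 0.05, 0.02, 0.02, 0.1, 0.02, 0.01, 0.01] rot [3.142 0.    1.283] gap 42.28 t 29.2
```

View pics/t9.png

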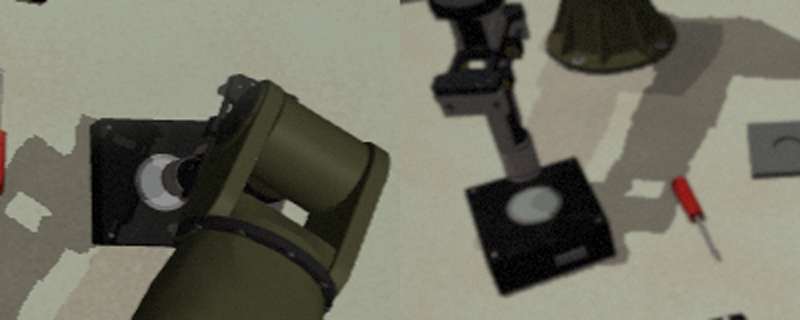

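The cell hangs over the window and appears offset only because of its height. Lowering 26 mm to leave a gap of about 35 mm.

Emit:
arm_command --deltas '[{"xyz":[0,0,-0.004],"turn":[0,0,0]},{"xyz":[0,0,-0.006],"turn":[0,0,0]},{"xyz":[0,0,-0.006],"turn":[0,0,0]},{"xyz":[0,0,-0.006],"turn":[0,0,0]},{"xyz":[0,0,-0.004],"turn":[0,0,0]},{"xyz":[0,0,0],"turn":[0,0,0]},{"xyz":[0,0,0],"turn":[0,0,0]},{"xyz":[0,0,0],"turn":[0,0,0]},{"xyz":[0,0,0],"turn":[0,0,0]},{"xyz":[0,0,0],"turn":[0,0,0]},{"xyz":[0,0,0],"turn":[0,0,0]}]'

```text
clock: 30.78
eef_pos: [505.5, -212.6, 139.9]
eef_rot: [3.142, -0.0, 1.283]
wrist_force: [0.2, -1.1, -3.4]
finger_gap: 42.2
```

```bash
python3 st.py 6; python3 - <<'E'
from cell import *
from h import *
q=read_state()["eef_pos"];th=np.linspace(0,2*np.pi,60)
for n,x0,y0 in (("scene",80,130),("top",330,200)):
    c=camera(n);im=cv2.cvtColor(c["color"],cv2.COLOR_RGB2BGR)[y0:y0+100,x0:x0+100];im=cv2.resize(im,None,fx=6,fy=6,interpolation=cv2.INTER_CUBIC)
    def circ(x,y,z,r,col):
        p=proj(c,np.c_[x+r*np.cos(th),y+r*np.sin(th),0*th+z]);p=(p-[x0,y0]+.5)*6
        cv2.polylines(im,[p.round().astype(np.int32).reshape(-1,1,2)],True,col,1)
    circ(q[0],q[1],q[2]-34,22,(0,0,255));circ(q[0],q[1],q[2]+26,22,(0,255,255));circ(505.5,-212.5,71,30,(0,255,0))
    cv2.imwrite(f"pics/f_{n}.png",im)
t=camera("top");cv2.imwrite("pics/full.png",cv2.cvtColor(t["color"],cv2.COLOR_RGB2BGR))
E
```

```text
[0.06, -0.32, -3.82, -0.05, -0.04, -0.01, 505.52, -212.65, 139.85, -55.82, -35.18] sd [0.51, 0.41, 0.51, 0.03, 0.02, 0.02, 0.01, 0.01, 0.01, 0.0, 0.0] rot [3.142 0.    1.283] gap 41.84 t 31.075
```

View pics/f_scene.png

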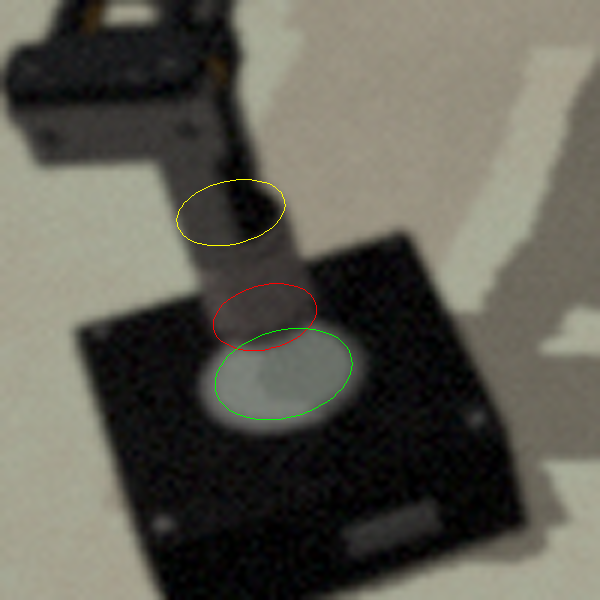

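View pics/f_top.png

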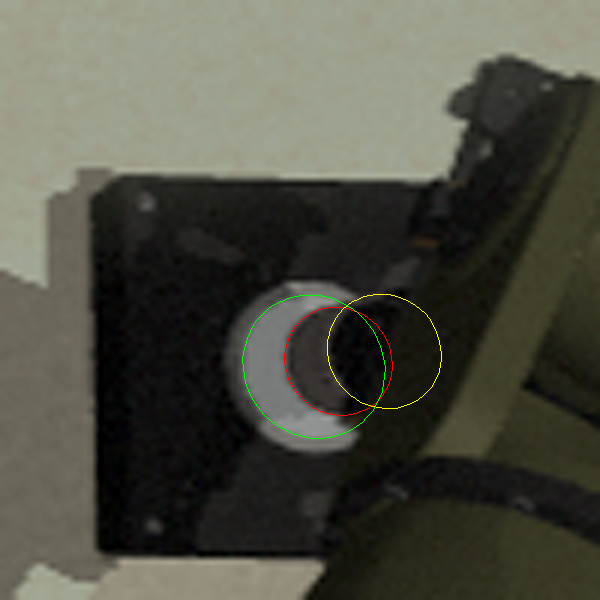

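View pics/full.png

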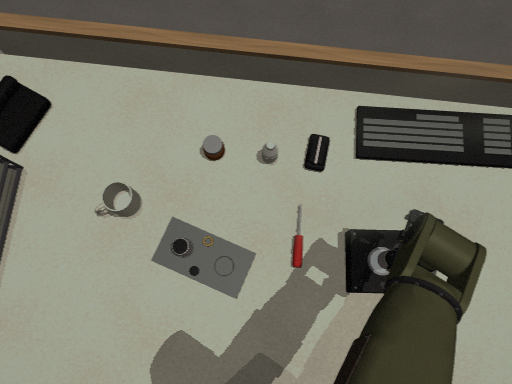

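The overlays agree with both views. The predicted lower rim (red) lies on the cell's edge, and the window circle (green) is concentric with the bezel to about 1 mm. The full view shows the light cell upright in its seat at (181,247) and everything else where it was. Handing in.

```bash
python3 -c "
from cell import *
print(sign_off())"
```

```text
the job is handed in; nothing more can be done
None
```

The heavier cell is held upright and still over the window, and the lighter one is let go, upright in its own seat. I handed the job in at about 31 s of the 72 s allowed.

- **Weighing:** I lifted the near cell first; it pulled about -3.5 N at the wrist, so roughly 0.37 kg. I set it back in its seat, then lifted the far cell, which pulled about -1.1 N, roughly 0.12 kg. The far one is the empty shell.
- **Final hold:** The gripper is at (505.5, -212.6), against a measured window centre of (505.5, -212.5). Going by the gripper height, the cell's lower end is about 35 mm above the glass. Image overlays in both cameras agreed to about 1 mm.
- **Other things on the desk:** In the last full picture they looked unmoved. I did not measure them again.

**Checks that disagreed:**
- The finger gap read about 42.3 mm on both 44 mm cells. I took this as a sensor or pad offset, since both cells hung upright without slipping.
- The scene camera put the cells up to about 7 mm off in x from the top camera. I used the top view, which matched the 120 mm seat spacing.
- One move was refused because its rows had no "turn", and I resent it.
- When I set the heavy cell back, I pressed it into its seat with about 7 N before letting go.

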